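Feel a ring carrier home against its hidden stop and clamp it

ROBOT

A 7-joint arm with a two-finger parallel gripper is mounted at the origin on the work surface. World frame = base frame: x ahead of the robot, y to its left, z up, the work surface at z = 0. Lengths are in m, angles in rad, forces in N, time in s.
With the tool pointing down it reaches from about 0.4 to 0.875 m from the base axis. Payload 6.5 kg.
Tool frame: the origin (TCP) lies on the front face of the gripper's body, between the roots of the fingers; the fingertips stand 64 mm ahead of it and the grasp point (between the pads) lies 45 mm ahead of it (arm.hold_point_z is the distance from the TCP to the grasp point, in m); z points along the fingers, y is the line along which they close (so a half turn about z gives the same grasp; the last joint's range is limited). The gripper opens to 88 mm and grips with 3 to 60 N. Pads are 18 mm wide; open, the fingers measure 123 mm over their backs; the gripper's body (75 mm by 187 mm) begins 45 mm behind the grasp point.
Start: joints at [1.22, 0.536, -0.004, 1.538, 0.003, 1.067, -0.071], TCP at [0.183, -0.624, 0.303] pointing down, gripper open.
Joint ranges: [-2.7, 2.7], [-0.37, 2.16], [-1.27, 1.26], [0.24, 2.4], [-1.31, 4.45], [0.19, 1.91], [-2.76, 2.76]. Speed limits (rad/s): [2.39, 2.39, 3.14, 3.14, 3.14, 3.14, 3.14].

INTERFACE

Orientations are given as a unit quaternion [w, x, y, z].
In Python, from workcell import arm, optics gives the robot as it stands.
- The arm moves only by the tool send_rows, never from a script. Its argument "moves" is a list that holds one entry, the list of rows, each a list of 7 numbers: the shift along the tool's x, y, z in units of 0.2 m (1.0 is 0.2 m), then the turn, a rotation vector about the tool's x, y, z in units of pi/4 rad (1.0 is pi/4 rad), then the opening, from -1 (shut) to 1 (fully open), so that 0 is half open. In form: [[[tx, ty, tz, rx, ry, rz, hand], ...]]. A call has 1 to 12 rows; each row shifts and turns the commanded pose from where the row before left it, along the tool's axes as they then stand; what a row does not reach is not made up. A row lasts 1/10 s, in which the tool goes at most 50 mm and 8.59 degrees, less where a joint would pass 70% of its speed; a pose out of reach is approached as far as the arm can. A call with a number of a shift or a turn outside -1 to 1 is refused whole. A call with a gripper value outside its range is refused whole. The fingers move at their own pace and stop on an object; "grip_force" is the grip in N (left out, the last holds). Time passes only in rows, so rows that do not move let the fingers close. It gives the time, the measured TCP pose, the force, the opening and the grip force at its end, in the units of the state.
- arm.get_state(): the state, without advancing time (a new reading comes with each control period).
- optics.get_image(name): name is "scene" or "top"; returns the picture (384x512x3 uint8, red, green, blue); there is no depth.
- optics.camera_info(name): a dict with "K" (3x3 intrinsics, pixels), "R" (3x3) and "t" (3): a world point X has camera coordinates R X + t. Camera axes: x right, y down, z forward; pixel columns grow to the right and rows downward; lengths in m; the calibration is good to about 2 mm. A picture is of the moment at which its call begins. camera_info takes no time and is no camera call.
- arm.finish_job(): hands the job in; it is judged then, once.
The state is a dict: "t": time; "qpos": joint angles; "joint_velocities": joint speeds; "tau": joint torques, N m; "eef_pos": TCP position; "tool_rot": TCP orientation; "force": force on the tool from outside, world axes, zero at the start; "ft_torque": the same for the moment, N m; "width": finger opening in m; "finger_force": force on a finger pad.
Only numpy, scipy, OpenCV 4.12 (cv2) and the standard library are available. Lean on these libraries where they do the work, as an engineer would, in place of code of your own. Each camera call takes 0.05 s, during which the arm holds its last target. There are 200 camera calls.

TASK

Slide the ring carrier (the long aluminium plate with the orange tab) along its track under the blue hood until you feel it come up against the stop hidden inside; it must touch the stop, but do not shove the stop along. Then swing the steel clamp arm with the red ball over and press it down until its rubber pad sits on the carrier, and leave it clamped with the carrier still against the stop. Leave everything else on the table where it is.

Things in the scene. Friction and masses are not known exactly. Their poses are not given: they have to be found in the camera images.
- track: Fixed track: aluminium base 100 mm wide, 10 mm thick, with two steel rails (inner faces 64 mm apart, tops at z = 26 mm). Origin on the table under the middle of the blue hood's mouth; x = push direction into the hood (roughly to the robot's right), y away from the robot, z up. Base begins at x = -270 mm; the hood covers x = 0 to 170 mm, roof top at z = 66 mm, mouth is open to z = 36 mm.
- hood_mouth (a point): Middle of the hood's mouth, 32 mm above the table (height of the carrier's top); axes as track. Inside the hood, out of sight, is a steel stop block; its face is 50 to 120 mm behind the mouth, different each time. Friction holds it: it stands up to about 12 N (besides the carrier's own sliding friction) and slides deeper if pushed harder.
- carrier: Loose aluminium plate 200 x 60 x 22 mm, 0.35 to 0.7 kg, between the rails on the track's base (top at z = 32 mm), 2 mm play each side; slides with about 1 to 5 N. Origin: centre of its underside; x along it toward the hood. At its rear (x = -100 to -88 mm) stands an orange tab 12 mm thick, 44 mm wide, top 72 mm above the underside. At the start its front end is outside the hood.
- carrier_tab (a point): Centre of the rear face of the orange tab, 45 mm above the carrier's underside (55 mm above the table). Push here along the carrier's x axis. Axes as carrier.
- carrier_nose (a point): Centre of the carrier's front end face, 11 mm above its underside: the face that meets the stop. Axes as carrier.
- clamp (a joint): Angle of the clamp arm (rad) about a level hinge along the track's x. 0 = upright, grows as it swings over the track (toward the robot), 1.57 = level, pad on the carrier; range -0.3 to 1.66. Stays where left; turning takes 0.2 N m. Steel bar 20 mm wide (along the track), 12 mm thick, 105 mm long; pad 75 mm from the hinge, 17 mm proud of the side that becomes the underside.
- stop (a joint): How far (m) the hidden stop block has been shoved into the hood, along the track's x, from where it was set: 0 while it is untouched, whatever its place; it does not spring back. It must stay under 8 mm.
- clamp_hinge (a point): Centre of the arm's hinge, on the bar's centre line: x = -35, y = 75, z = 55 mm in the track's frame, on the side away from the robot. A fixed block 30 x 30 mm stands below it up to z = 43 mm. Its z axis points along the arm.
- clamp_tip (a point): Centre of the red ball (22 mm diameter) on the arm's end, 108 mm from the hinge along the arm.
- oil_bottle: Bystander: white plastic oil bottle with red cap, 52 mm diameter, 130 mm tall, standing. Origin: middle of its underside. Leave alone.
- screwdriver: Bystander: screwdriver lying flat. Origin: under its middle. Leave alone.
- ring_tray: Bystander: small loose blue open tray, 130 x 90 x 35 mm. Origin: middle of its underside. Leave alone.
- parts_cup: Bystander: aluminium cup, 72 mm diameter, 70 mm tall, standing. Origin: middle of its underside. Leave alone.
- spare_collar: Bystander: steel collar, 48 mm diameter, 16 mm tall, lying flat. Origin: middle of its underside. Leave alone.
- wrench: Bystander: wrench lying flat. Origin: under its middle. Leave alone.
Mind the look-alikes: they are no part of the job. There is more than one size of the carrier; the job needs the smaller.

How it is judged:
On the way:
1. the carrier has been slid up to the hidden stop (gap under 3 mm) while the clamp arm is still up (under 0.7 rad) (x of carrier_nose in the frame of stop above -0.003 m and value of joint clamp below 0.7 rad), for 0.2 s.
At the end, for the whole second after the job is handed in: The carrier lies flat in the track at rest with its front face within 3 mm of the hidden stop, the stop is within 8 mm of where it was, and the clamp arm is down on the carrier (1.53 to 1.62 rad) (x of carrier_nose in the frame of stop above -0.003 m and value of joint clamp between 1.53 and 1.62 rad and value of joint stop below 0.008 m and linear speed of carrier below 0.01 m/s and height (world z) of carrier below 0.014 m); the robot touches nothing.
It fails at once if the hidden stop is shoved more than 8 mm from its place (value of joint stop above 0.008 m).
It fails at once if a bystander is moved by more than 30 mm (distance of any of oil_bottle, screwdriver, ring_tray, parts_cup, spare_collar, wrench from where it was at the start of the episode above 0.03 m).
It also fails if it takes over 58 s, if anything falls off the work surface, if the arm or the gripper's body presses on something with over 40 N, if the wrist force passes 120 N, or if a joint passes its speed limit or range.

## Working session

There is one attempt and no reset: what is moved stays moved. The work goes in short steps, Python scripts to look and compute and a tool call to move; the robot and the scene stay as the last step left them, time stands still between calls to the robot, and variables do not carry over. Pictures are saved under pics/ and viewed, at most 10 in all, crops included, and the job is handed in when it is done.

Besides the shell and the picture viewer there is one more tool, called as a command line: name --argument value ..., lists and objects as JSON in quotes. send_rows: Moves the arm, as the interface text tells. Shifts and turns lie within -1 to 1; 1 stands for 0.2 m of shift or pi/4 rad of turn. Its arguments: {"type":"object","properties":{"moves":{"type":"array","items":{"type":"array","items":{"type":"array","items":{"type":"number"}}}},"grip_force":{"type":"number"}},"required":["moves"]}

```bash
mkdir -p pics; cat > h.py <<'E'
import numpy as np, cv2
from workcell import arm, optics
def shot(n,f):
    im=optics.get_image(n); cv2.imwrite(f,im[:,:,::-1]); return im
def ray(n,uv):
    c=optics.camera_info(n);K,R,t=[np.array(c[k],float) for k in("K","R","t")]
    d=R.T@np.linalg.inv(K)@np.array([uv[0],uv[1],1.]); return -R.T@t,d
def onz(n,uv,z):
    o,d=ray(n,uv); return o+d*(z-o[2])/d[2]
def proj(n,X):
    c=optics.camera_info(n);K,R,t=[np.array(c[k],float) for k in("K","R","t")]
    p=K@(R@np.array(X)+t); return p[:2]/p[2]
E
python3 - <<'E'
from h import *
a=shot("top","pics/top.png");b=shot("scene","pics/scene.png")
cv2.imwrite("pics/both.png",np.hstack([a,b])[:,:,::-1].copy()) if 0 else None
cv2.imwrite("pics/top2.png",cv2.resize(a,(800,600),interpolation=2)[:,:,::-1])
cv2.imwrite("pics/scene2.png",cv2.resize(b,(800,600),interpolation=2)[:,:,::-1])
for n in("top","scene"):
    o,d=ray(n,(256,192));print(n,o,d)
print(arm.get_state())
E
```

```text
top [0.44664112 0.03366462 1.43418494] [ 0.06913772 -0.00274885 -0.997615  ]
scene [ 0.95039107 -0.69312794  0.80965837] [-0.38245387  0.65476883 -0.65210069]
{'t': 0.1, 'qpos': array([ 1.21982179,  0.53710094, -0.00442851,  1.53867719,  0.00258598,
        1.06731679, -0.07126212]), 'joint_velocities': array([ 0.00118733, -0.00285253,  0.00078336, -0.00255616,  0.00091978,
        0.00079645,  0.00078761]), 'tau': array([ 2.85104827e-03, -5.72080815e+01,  9.94319916e-01, -2.52230483e+01,
       -5.62025432e-02,  1.35088278e-02,  2.43622782e-05]), 'eef_pos': array([ 0.182489  , -0.62342263,  0.30195776]), 'tool_rot': array([-7.31533943e-04,  9.89880203e-01,  1.41903573e-01, -1.57373936e-04]), 'force': array([-0.3121143 ,  0.06047158,  0.87253781]), 'ft_torque': array([-0.00258145, -0.03409176, -0.0227496 ]), 'finger_force': 0.0, 'width': 0.08787558769506681}
```

View pics/top2.png

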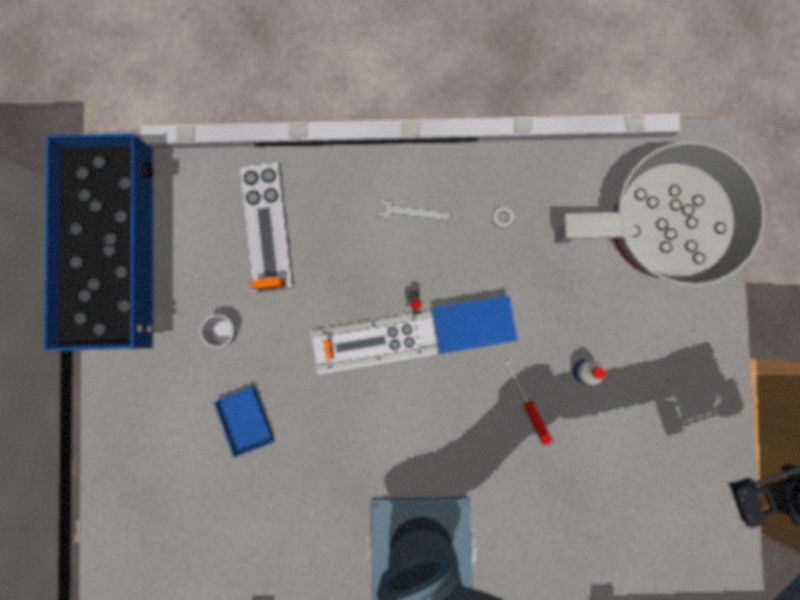

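View pics/scene2.png

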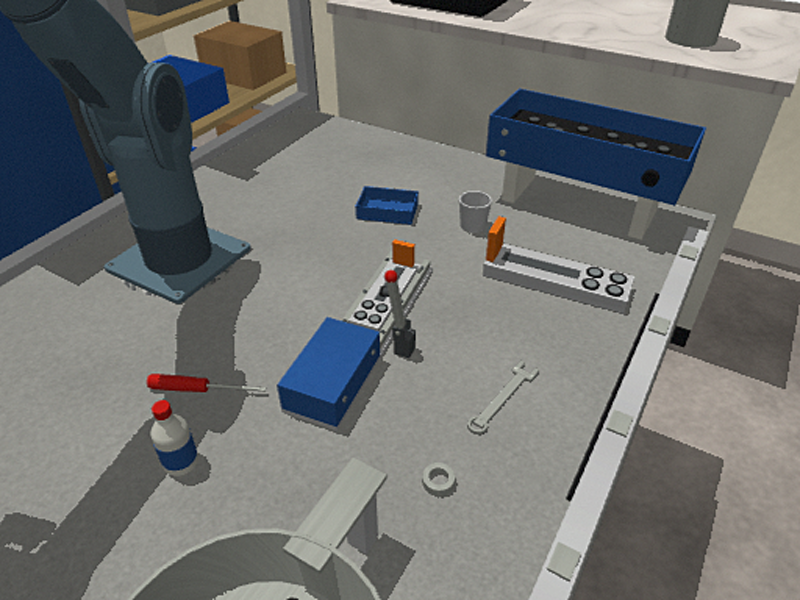

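In the top view (800x600) there are two plates with orange tabs. One lies in the track at about (370,343) with its tab at (328,348). The other lies loose on the table at about (265,225) with its tab at (267,283), and it is larger. The job's carrier is the smaller one in the track, in line with the blue hood at (474,323). The red ball of the upright clamp is at (415,305). I'll measure next and confirm in a crop.

```bash
cat > m.py <<'E'
from h import *
def masks(im):
    h=cv2.cvtColor(im,cv2.COLOR_RGB2HSV);H,S,V=cv2.split(h)
    return dict(blue=((H>100)&(H<125)&(S>150)&(V>80)),orange=((H>=6)&(H<20)&(S>180)&(V>120)),red=(((H<5)|(H>174))&(S>150)&(V>70)))
def blobs(m,amin=12):
    cs,_=cv2.findContours(m.astype(np.uint8),cv2.RETR_EXTERNAL,cv2.CHAIN_APPROX_NONE)
    return [c for c in cs if cv2.contourArea(c)>=amin]
if __name__=="__main__":
    for n in("top","scene"):
        im=cv2.imread(f"pics/{n}.png")[:,:,::-1].copy()
        for k,m in masks(im).items():
            for c in blobs(m):
                r=cv2.minAreaRect(c);M=cv2.moments(c)
                print(n,k,cv2.contourArea(c),np.round([M['m10']/M['m00'],M['m01']/M['m00']],1),np.round(cv2.boxPoints(r),1).tolist())
    im=cv2.imread("pics/top.png")[180:250,130:340]
    a=cv2.resize(im,(798,266),interpolation=2)
    b=cv2.resize(cv2.imread("pics/scene.png")[130:280,170:300],(346,399//1),interpolation=2)
    cv2.imwrite("pics/crop.png",cv2.copyMakeBorder(a,0,0,0,0,0)); 
    c=np.zeros((600,800,3),np.uint8); c[:200,:600]=cv2.resize(im,(600,200),interpolation=2); c[200:600,:346]=cv2.resize(b,(346,400)); cv2.imwrite("pics/crop.png",c)
E
python3 m.py
```

```text
top blue 854.5 [156.3 268.8] [[137.10000610351562, 256.29998779296875], [161.8000030517578, 247.3000030517578], [174.39999389648438, 281.79998779296875], [149.60000610351562, 290.79998779296875]]
top blue 1307.0 [303.2 207. ] [[276.70001220703125, 197.1999969482422], [324.79998779296875, 188.89999389648438], [329.70001220703125, 216.89999389648438], [281.5, 225.1999969482422]]
top blue 7491.0 [ 57.3 154.8] [[29.0, 86.0], [86.0, 86.0], [86.0, 224.0], [29.0, 224.0]]
top orange 18.5 [209.6 222.9] [[207.5, 218.10000610351562], [210.10000610351562, 217.60000610351562], [211.8000030517578, 227.89999389648438], [209.1999969482422, 228.3000030517578]]
top orange 79.0 [170.6 181. ] [[160.60000610351562, 179.5], [178.6999969482422, 176.89999389648438], [179.5, 182.60000610351562], [161.5, 185.1999969482422]]
top red 135.5 [343.7 270.2] [[335.0, 259.0], [340.20001220703125, 256.3999938964844], [352.79998779296875, 281.6000061035156], [347.6000061035156, 284.20001220703125]]
top red 29.5 [383.3 238.5] [[380.0, 236.0], [387.0, 236.0], [387.0, 241.0], [380.0, 241.0]]
top red 21.5 [265.6 194.4] [[2
[... 961 characters left out ...]
], [252.3000030517578, 152.8000030517578], [264.29998779296875, 155.8000030517578], [263.70001220703125, 158.1999969482422]]
scene orange 48.0 [318.1 143.9] [[312.5, 147.6999969482422], [319.5, 137.3000030517578], [323.6000061035156, 140.10000610351562], [316.70001220703125, 150.5]]
scene red 106.5 [103.2 261.9] [[95.5999984741211, 259.20001220703125], [106.0, 254.0], [111.19999694824219, 264.3999938964844], [100.80000305175781, 269.6000061035156]]
scene red 313.5 [112.9 244.7] [[93.5999984741211, 248.1999969482422], [94.19999694824219, 238.5], [133.1999969482422, 241.3000030517578], [132.5, 251.0]]
scene red 39.0 [249.9 176.3] [[246.0, 173.0], [253.0, 173.0], [253.0, 180.0], [246.0, 180.0]]
```

View pics/crop.png

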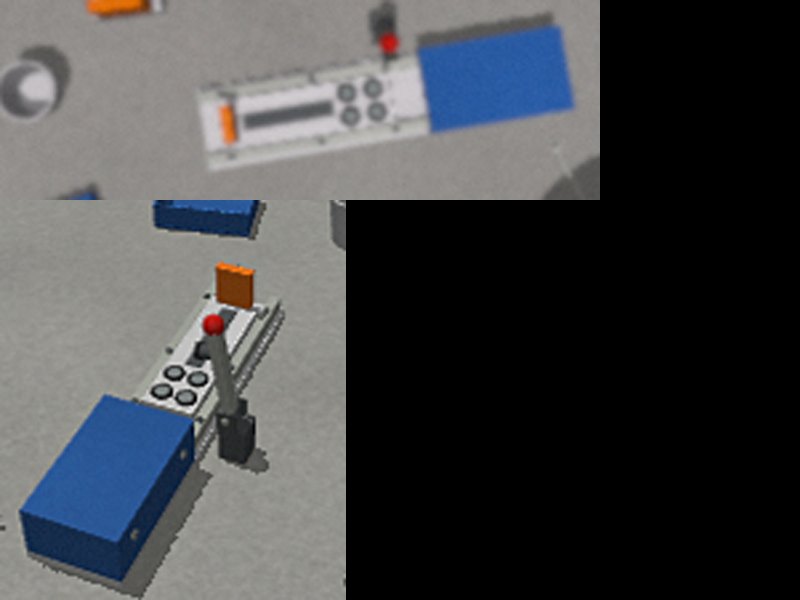

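The crop confirms the target. The track's plate sits between two rails in line with the hood, and the clamp with the red ball stands on the far side. Next I'll compute positions.

```bash
cat > p.py <<'E'
from m import *
def load(n): return cv2.imread(f"pics/{n}.png")[:,:,::-1].copy()
def pick(n,k,px,amin=12):
    return min(blobs(masks(load(n))[k],amin),key=lambda c:np.hypot(*(c.reshape(-1,2).mean(0)-px)))
c=pick("top","blue",(303,207),500)
r=cv2.boxPoints(cv2.minAreaRect(c))
P=np.array([onz("top",p,.066) for p in r]); ctr=P.mean(0)
print("hood",P.round(3).tolist(),ctr, [np.linalg.norm(P[i]-P[(i+1)%4]).round(4) for i in range(4)])
e=[P[(i+1)%4]-P[i] for i in range(4)]; L=max(e,key=lambda v:np.linalg.norm(v)); L=L*np.sign(-L[1]); x=L/np.linalg.norm(L)
y=np.array([-x[1],x[0],0])  # left of push dir
org=ctr-.085*x; org[2]=0
print("x",x,"yaw",np.degrees(np.arctan2(x[1],x[0])),"y",y,"org",org)
def tr(X): d=np.array(X)-org; return np.array([d@x,d@y,d[2]])
def wo(v): return org+v[0]*x+v[1]*y+np.array([0,0,v[2]])
def tri(a,b):
    o1,d1=ray("top",a);o2,d2=ray("scene",b);d1/=np.linalg.norm(d1);d2/=np.linalg.norm(d2)
    s=np.linalg.lstsq(np.c_[d1,-d2],o2-o1,rcond=None)[0];p,q=o1+s[0]*d1,o2+s[1]*d2
    return (p+q)/2,np.linalg.norm(p-q)
if __name__=="__main__":
    b,g=tri((265.6,194.4),(249.9,176.3)); print("ball",b,"track",tr(b),"gap",g)
    print("tab top centre world",onz("top",(209.6,222.9),.082),tr(onz("top",(209.6,222.9),.082)))
    c=pick("scene","orange",(258,155)).reshape(-1,2); print("scene tab px",c.min(0),c.max(0))
    for v in([0,0,.066],[0,.05,.066],[0,-.05,.066],[.17,.05,.066],[.17,-.05,.066],[-.27,.05,0.01],[-.27,-.05,.01],[-.035,.075,.163]): print(v,wo(v).round(4),proj("top",wo(v)).round(1),proj("scene",wo(v)).round(1))
E
python3 p.py
```

```text
hood [[0.522, -0.039, 0.066], [0.546, -0.202, 0.066], [0.452, -0.215, 0.066], [0.428, -0.052, 0.066]] [ 0.48721498 -0.12690765  0.066     ] [np.float64(0.1645), np.float64(0.095), np.float64(0.1637), np.float64(0.0949)]
x [ 0.14617319 -0.98925901  0.        ] yaw -81.5947780463577 y [0.98925901 0.14617319 0.        ] org [ 0.47479026 -0.04282063  0.        ]
ball [0.52678855 0.00063045 0.1634944 ] track [-0.03538361  0.05779116  0.1634944 ] gap 0.0007181868180923537
tab top centre world [0.44187908 0.18545306 0.082     ] [-0.23063254  0.00080981  0.082     ]
scene tab px [252 153] [264 158]
[0, 0, 0.066] [ 0.4748 -0.0428  0.066 ] [278.2 211.3] [225.2 207.4]
[0, 0.05, 0.066] [ 0.5243 -0.0355  0.066 ] [275.6 196.6] [242.3 212.2]
[0, -0.05, 0.066] [ 0.4253 -0.0501  0.066 ] [280.8 226.1] [208.5 202.8]
[0.17, 0.05, 0.066] [ 0.5491 -0.2037  0.066 ] [325.4 188.1] [213.7 258.5]
[0.17, -0.05, 0.066] [ 0.4502 -0.2183  0.066 ] [330.8 217.4] [176.6 246.5]
[-0.27, 0.05, 0.01] [0.4848 0.2316 0.01  ] [198.5 210.7] [276.1 170.9]
[-0.27, -0.05, 0.01] [0.3859 0.217  0.01  ] [203.1 239.2] [247.3 164. ]
[-0.035, 0.075, 0.163] [0.5439 0.0028 0.163 ] [264.7 188.9] [256.  178.1]
```

```bash
cat > g.py <<'E'
import sys; from p import *
from scipy.spatial.transform import Rotation as Ro, Slerp
def pose():
    s=arm.get_state();q=s["tool_rot"];return s["eef_pos"],Ro.from_quat([q[1],q[2],q[3],q[0]]),s
def goal(tipx,tipy,tipz,tilt):  # fingertip in track frame, tilt deg leaning back
    R0=Ro.from_matrix(np.c_[-x,y,[0,0,-1]])*Ro.from_euler('y',-tilt,degrees=True)
    return wo([tipx,tipy,tipz])-.064*R0.as_matrix()[:,2],R0
def rows(p0,R0,p1,R1,n):
    sl=Slerp([0,1],Ro.concatenate([R0,R1]));out=[]
    for i in range(n):
        a,b=sl(i/n),sl((i+1)/n)
        out.append(np.r_[a.inv().apply((p1-p0)/n)/.2,(a.inv()*b).as_rotvec()/(np.pi/4)].round(3).tolist())
    return out
def tip():
    p,R,s=pose();z=R.as_matrix()[:,2]
    print("tip track",tr(p+.064*z).round(4),"F track",[round(float(s["force"]@v),1) for v in(x,y,np.array([0,0,1]))],"t",s["t"],"z",z.round(3))
E
python3 - <<'E'
from g import *
p,R,s=pose()
_,Rg=goal(-.262,0,.2,0)
w=np.array([.5,-.3,.3]); sl=Slerp([0,1],Ro.concatenate([R,Rg]));Rm=sl(.5)
print(rows(p,R,w,Rm,11))
g,_=goal(-.262,0,.2,0)
print(g,rows(w,Rm,g,Rg,12))
E
```

```text
hood [[0.522, -0.039, 0.066], [0.546, -0.202, 0.066], [0.452, -0.215, 0.066], [0.428, -0.052, 0.066]] [ 0.48721498 -0.12690765  0.066     ] [np.float64(0.1645), np.float64(0.095), np.float64(0.1637), np.float64(0.0949)]
x [ 0.14617319 -0.98925901  0.        ] yaw -81.5947780463577 y [0.98925901 0.14617319 0.        ] org [ 0.47479026 -0.04282063  0.        ]
[[0.18, -0.101, 0.001, -0.0, -0.0, -0.083], [0.186, -0.089, 0.001, -0.0, -0.0, -0.083], [0.191, -0.076, 0.001, -0.0, -0.0, -0.083], [0.196, -0.064, 0.001, -0.0, -0.0, -0.083], [0.2, -0.051, 0.001, -0.0, -0.0, -0.083], [0.203, -0.038, 0.001, -0.0, -0.0, -0.083], [0.205, -0.024, 0.001, -0.0, -0.0, -0.083], [0.206, -0.011, 0.001, -0.0, -0.0, -0.083], [0.206, 0.002, 0.001, -0.0, -0.0, -0.083], [0.205, 0.016, 0.001, -0.0, -0.0, -0.083], [0.204, 0.029, 0.001, -0.0, -0.0, -0.083]]
[0.43649289 0.21636523 0.264     ] [[0.167, -0.138, 0.015, -0.0, -0.0, -0.076], [0.175, -0.128, 0.015, -0.0, -0.0, -0.076], [0.182, -0.117, 0.015, -0.0, -0.0, -0.076], [0.189, -0.106, 0.015, -0.0, -0.0, -0.076], [0.195, -0.095, 0.015, -0.0, -0.0, -0.076], [0.2, -0.083, 0.015, -0.0, -0.0, -0.076], [0.205, -0.071, 0.015, -0.0, -0.0, -0.076], [0.209, -0.059, 0.015, -0.0, -0.0, -0.076], [0.212, -0.046, 0.015, -0.0, -0.0, -0.076], [0.214, -0.033, 0.015, -0.0, -0.0, -0.076], [0.216, -0.021, 0.015, -0.0, -0.0, -0.076], [0.217, -0.008, 0.015, -0.0, -0.0, -0.076]]
```

send_rows --moves '[[[0.18, -0.1, 0, 0, 0, -0.083, -1], [0.186, -0.09, 0, 0, 0, -0.083, -1], [0.19, -0.076, 0, 0, 0, -0.083, -1], [0.196, -0.064, 0, 0, 0, -0.083, -1], [0.2, -0.05, 0, 0, 0, -0.083, -1], [0.203, -0.038, 0, 0, 0, -0.083, -1], [0.205, -0.024, 0, 0, 0, -0.083, -1], [0.206, -0.01, 0, 0, 0, -0.083, -1], [0.206, 0, 0, 0, 0, -0.083, -1], [0.205, 0.016, 0, 0, 0, -0.083, -1], [0.204, 0.03, 0, 0, 0, -0.083, -1]]]'

```text
t: 1.2
eef_pos: [0.5008, -0.2989, 0.3024]
tool_rot: [-0.0, 0.877, 0.481, -0.0]
force: [0.1, -0.5, -1.2]
width: 0.0027
finger_force: 0.0
```

send_rows --moves '[[[0.167, -0.138, 0.015, 0, 0, -0.076, -1], [0.175, -0.128, 0.015, 0, 0, -0.076, -1], [0.182, -0.117, 0.015, 0, 0, -0.076, -1], [0.19, -0.106, 0.015, 0, 0, -0.076, -1], [0.195, -0.095, 0.015, 0, 0, -0.076, -1], [0.2, -0.083, 0.015, 0, 0, -0.076, -1], [0.205, -0.07, 0.015, 0, 0, -0.076, -1], [0.21, -0.06, 0.015, 0, 0, -0.076, -1], [0.212, -0.046, 0.015, 0, 0, -0.076, -1], [0.214, -0.033, 0.015, 0, 0, -0.076, -1], [0.216, -0.02, 0.015, 0, 0, -0.076, -1], [0.217, -0.008, 0.015, 0, 0, -0.076, -1]]]'

```text
t: 2.4
eef_pos: [0.4362, 0.2179, 0.2665]
tool_rot: [0.0, 0.652, 0.758, -0.0]
force: [0.3, -0.3, -0.9]
width: 0.0005
finger_force: 0.0
```

```bash
python3 - <<'E' | tail -n +3
from g import *
p,R,s=pose();tip();g,Rg=goal(-.262,0,.1,17);print(rows(p,R,g,Rg,4)); g2,_=goal(-.262,0,.048,17);print(rows(g,Rg,g2,Rg,2))
E
```

```text
tip track [-2.636e-01 -1.000e-04  2.025e-01] F track [0.3, 0.3, -0.9] t 2.4 z [-0. -0. -1.]
[[0.021, 0.0, 0.132, 0.0, -0.094, 0.001], [0.031, 0.0, 0.13, 0.0, -0.094, 0.001], [0.041, 0.0, 0.127, 0.0, -0.094, 0.001], [0.05, 0.0, 0.124, 0.0, -0.094, 0.001]]
[[0.038, 0.0, 0.124, 0.0, 0.0, 0.0], [0.038, 0.0, 0.124, 0.0, 0.0, 0.0]]
```

send_rows --moves '[[[0.02, 0, 0.132, 0, -0.094, 0, -1], [0.03, 0, 0.13, 0, -0.094, 0, -1], [0.04, 0, 0.127, 0, -0.094, 0, -1], [0.05, 0, 0.124, 0, -0.094, 0, -1], [0.038, 0, 0.12, 0, 0, 0, -1], [0.038, 0, 0.12, 0, 0, 0, -1], [0, 0, 0, 0, 0, 0, -1]]]'

```text
t: 3.1
eef_pos: [0.4324, 0.2325, 0.1083]
tool_rot: [0.111, 0.645, 0.749, -0.099]
force: [-1.0, -0.2, -0.2]
width: 0.0009
finger_force: 0.0
```

```bash
python3 - <<'E' | tail -n +3
from g import *
tip();p,R,s=pose();print(R.inv().apply(x*.004)/.2, R.inv().apply(x*.001)/.2)
b=shot("scene","pics/s2.png");cv2.imwrite("pics/s2c.png",cv2.resize(b[100:250,170:370],(800,600),interpolation=2)[:,:,::-1])
E
```

```text
tip track [-0.2598 -0.0019  0.0471] F track [0.1, -1.0, -0.2] t 3.1 z [ 0.038 -0.291 -0.956]
[-1.91194694e-02 -2.89187895e-05  5.86899084e-03] [-4.77986735e-03 -7.22969738e-06  1.46724771e-03]
```

View pics/s2c.png

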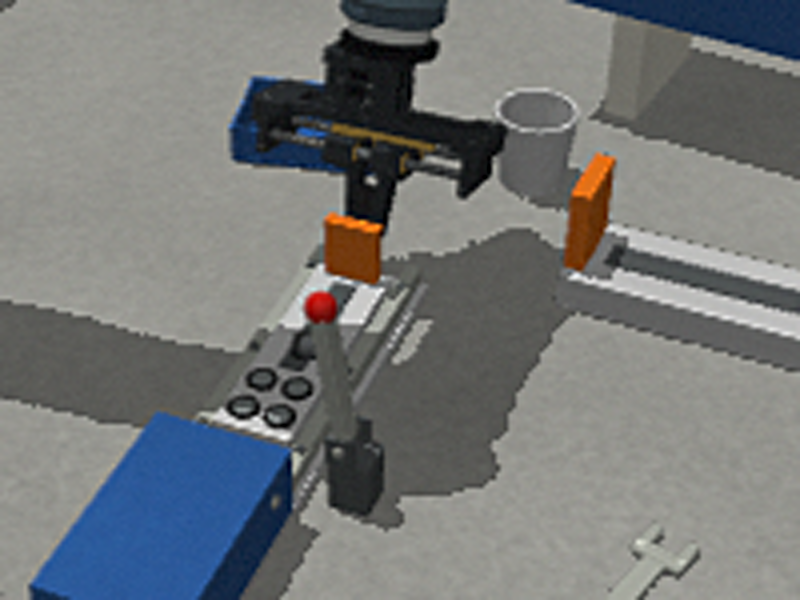

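The closed fingers stand behind the orange tab, with the tab at about (352,248) in the crop. The cup and the other carrier are clear. I'll start the push now.

send_rows --moves '[[[-0.024, 0.01, 0.007, 0, 0, 0, -1], [-0.012, 0, 0.0037, 0, 0, 0, -1], [-0.012, 0, 0.0037, 0, 0, 0, -1], [-0.024, 0, 0.0073, 0, 0, 0, -1], [-0.024, 0, 0.0073, 0, 0, 0, -1], [-0.024, 0, 0.0073, 0, 0, 0, -1], [-0.024, 0, 0.0073, 0, 0, 0, -1], [-0.024, 0, 0.0073, 0, 0, 0, -1]]]'

```text
t: 3.95
eef_pos: [0.4414, 0.1987, 0.111]
tool_rot: [0.111, 0.646, 0.749, -0.096]
force: [-0.4, 3.0, 1.9]
width: 0.0003
finger_force: 1.3
```

```bash
python3 -c "
from g import *
tip()" | tail -1
```

```text
tip track [-0.2252  0.0022  0.0497] F track [-3.0, 0.1, 1.9] t 3.95 z [ 0.043 -0.288 -0.957]
```

send_rows --moves '[[[-0.024, -0.005, 0.0085, 0, 0, 0, -1], [-0.024, -0.005, 0.0085, 0, 0, 0, -1], [-0.024, 0, 0.0085, 0, 0, 0, -1], [-0.024, 0, 0.0085, 0, 0, 0, -1], [-0.024, 0, 0.0085, 0, 0, 0, -1], [-0.024, 0, 0.0085, 0, 0, 0, -1], [-0.024, 0, 0.0085, 0, 0, 0, -1], [-0.024, 0, 0.0085, 0, 0, 0, -1], [-0.024, 0, 0.0085, 0, 0, 0, -1], [0, 0, 0, 0, 0, 0, -1]]]'

```text
t: 4.95
eef_pos: [0.446, 0.1521, 0.1087]
tool_rot: [0.112, 0.646, 0.749, -0.097]
force: [1.1, 0.1, 0.8]
width: 0.0004
finger_force: 0.2
```

```bash
python3 - <<'E' | tail -n +3
from g import *
tip();a=shot("top","pics/top.png")
for c in blobs(masks(a)["orange"],5):
    M=cv2.moments(c);u=(M['m10']/M['m00'],M['m01']/M['m00']);print(u,M['m00'],tr(onz("top",u,.082)).round(4))
E
```

```text
tip track [-0.1783 -0.      0.0475] F track [0.1, 1.1, 0.8] t 4.95 z [ 0.042 -0.289 -0.956]
(230.41843971631204, 219.68794326241132) 23.5 [-0.1612 -0.0005  0.082 ]
(170.96161616161615, 180.99797979797978) 82.5 [-0.3344  0.1596  0.082 ]
```

send_rows --moves '[[[-0.014, 0, 0.0045, 0, 0, 0, -1], [-0.014, 0, 0.0045, 0, 0, 0, -1], [-0.0096, 0, 0.003, 0, 0, 0, -1], [-0.0096, 0, 0.003, 0, 0, 0, -1], [-0.0048, 0, 0.0015, 0, 0, 0, -1], [-0.0048, 0, 0.0015, 0, 0, 0, -1]]]'

```text
t: 5.6
eef_pos: [0.4478, 0.1416, 0.1087]
tool_rot: [0.111, 0.646, 0.749, -0.096]
force: [-0.7, 1.9, 1.3]
width: 0.0004
finger_force: 0.9
```

send_rows --moves '[[[-0.0048, 0, 0.0015, 0, 0, 0, -1], [-0.0048, 0, 0.0015, 0, 0, 0, -1], [-0.0048, 0, 0.0015, 0, 0, 0, -1]]]'

```text
t: 5.9
eef_pos: [0.4482, 0.1387, 0.1087]
tool_rot: [0.111, 0.646, 0.749, -0.096]
force: [0.0, 1.4, 0.4]
width: 0.0006
finger_force: 0.9
```

send_rows --moves '[[[-0.0048, 0, 0.0015, 0, 0, 0, -1], [-0.0048, 0, 0.0015, 0, 0, 0, -1], [-0.0048, 0, 0.0015, 0, 0, 0, -1], [-0.0048, 0, 0.0015, 0, 0, 0, -1]]]'

```text
t: 6.3
eef_pos: [0.4489, 0.1347, 0.1087]
tool_rot: [0.111, 0.646, 0.749, -0.096]
force: [-0.3, 2.6, 0.9]
width: 0.0002
finger_force: 1.3
```

send_rows --moves '[[[-0.0048, 0, 0.0015, 0, 0, 0, -1], [-0.0048, 0, 0.0015, 0, 0, 0, -1], [-0.0048, 0, 0.0015, 0, 0, 0, -1], [-0.0048, 0, 0.0015, 0, 0, 0, -1]]]'

```text
t: 6.7
eef_pos: [0.4491, 0.1337, 0.1087]
tool_rot: [0.11, 0.645, 0.75, -0.094]
force: [-4.4, 11.3, 3.0]
width: 0.0007
finger_force: 5.8
```

send_rows --moves '[[[0.0048, 0, -0.0015, 0, 0, 0, -1], [0, 0, 0, 0, 0, 0, -1], [0, 0, 0, 0, 0, 0, -1]]]'

```text
t: 7.0
eef_pos: [0.449, 0.134, 0.1087]
tool_rot: [0.11, 0.646, 0.75, -0.094]
force: [-2.9, 7.8, 2.4]
width: 0.0004
finger_force: 4.0
```

```bash
python3 - <<'E' | tail -n +3
from g import *
tip();a=shot("top","pics/top.png")
for c in blobs(masks(a)["orange"],5):
    M=cv2.moments(c);u=(M['m10']/M['m00'],M['m01']/M['m00']);r=cv2.minAreaRect(c);print(u,M['m00'],r[2],tr(onz("top",u,.082)).round(4))
E
```

```text
tip track [-0.1603 -0.0012  0.0474] F track [-8.1, -1.8, 2.4] t 7.0 z [ 0.044 -0.284 -0.958]
(235.60162601626016, 218.88617886178858) 20.5 78.69007110595703 [-0.1439 -0.0023  0.082 ]
(170.96207584830339, 181.02794411177643) 83.5 81.8698959350586 [-0.3353  0.1568  0.082 ]
```

send_rows --moves '[[[0.014, 0, -0.0045, 0, 0, 0, -1], [0.014, 0, -0.0045, 0, 0, 0, -1], [0, 0.02, 0, 0, 0, 0, -1], [0, 0, 0, 0, 0, 0, -1], [-0.0096, 0, 0.003, 0, 0, 0, -1], [-0.0048, 0, 0.0015, 0, 0, 0, -1], [-0.0048, 0, 0.0015, 0, 0, 0, -1]]]'

```text
t: 7.75
eef_pos: [0.4529, 0.1349, 0.1087]
tool_rot: [0.111, 0.646, 0.749, -0.095]
force: [-0.4, 5.1, 0.7]
width: 0.0001
finger_force: 2.4
```

send_rows --moves '[[[-0.0048, 0, 0.0015, 0, 0, 0, -1], [-0.0048, 0, 0.0015, 0, 0, 0, -1], [0, 0, 0, 0, 0, 0, -1]]]'

```text
t: 8.05
eef_pos: [0.453, 0.1346, 0.1088]
tool_rot: [0.11, 0.646, 0.75, -0.094]
force: [-3.0, 6.9, 1.7]
width: 0.0003
finger_force: 3.8
```

```bash
python3 -c "
from g import *
tip()" | tail -1
```

```text
tip track [-0.1592  0.0028  0.0475] F track [-7.3, -1.9, 1.7] t 8.05 z [ 0.044 -0.284 -0.958]
```

send_rows --moves '[[[0.024, 0, -0.0073, 0, 0, 0, -1], [0.048, 0, -0.0147, 0, 0, 0, -1], [0.096, 0, -0.0294, 0, 0, 0, -1], [-0.06, 0, -0.19, 0, 0.094, 0, -1], [-0.06, 0, -0.19, 0, 0.094, 0, -1], [-0.03, 0, -0.19, 0, 0.094, 0, -1], [0, 0, -0.19, 0, 0.094, 0, -1], [0, 0, 0, 0, 0, 0, -1]]]'

```text
t: 8.85
eef_pos: [0.4508, 0.165, 0.2688]
tool_rot: [0.002, 0.655, 0.756, 0.003]
force: [-0.1, 1.6, -0.4]
width: 0.0003
finger_force: 0.0
```

```bash
python3 - <<'E' | tail -n +3
from g import *
tip();p,R,s=pose();g,Rg=goal(-.036,.104,.205,0);print(rows(p,R,g,Rg,5));g2,_=goal(-.036,.104,.15,0);print(rows(g,Rg,g2,Rg,2))
a=shot("top","pics/top.png")
for c in blobs(masks(a)["orange"],5):
    M=cv2.moments(c);u=(M['m10']/M['m00'],M['m01']/M['m00']);print(u,M['m00'],tr(onz("top",u,.082)).round(4))
E
```

```text
tip track [-0.2082  0.0052  0.2048] F track [-1.6, 0.1, -0.4] t 8.85 z [ 0.007  0.003 -1.   ]
[[-0.172, 0.099, 0.0, 0.002, -0.0, 0.001], [-0.172, 0.099, 0.0, 0.002, -0.0, 0.001], [-0.172, 0.099, 0.0, 0.002, -0.0, 0.001], [-0.172, 0.099, 0.0, 0.002, -0.0, 0.001], [-0.172, 0.099, -0.0, 0.002, -0.0, 0.001]]
[[0.0, 0.0, 0.138, 0.0, 0.0, 0.0], [0.0, 0.0, 0.138, 0.0, 0.0, 0.0]]
(236.07936507936506, 218.68253968253967) 10.5 [-0.1412 -0.0019  0.082 ]
(170.95608782435127, 181.03393213572852) 83.5 [-0.3343  0.1568  0.082 ]
```

send_rows --moves '[[[-0.172, 0.1, 0, 0, 0, 0, -1], [-0.172, 0.1, 0, 0, 0, 0, -1], [-0.172, 0.1, 0, 0, 0, 0, -1], [-0.172, 0.1, 0, 0, 0, 0, -1], [-0.172, 0.1, 0, 0, 0, 0, -1], [0, 0, 0.1, 0, 0, 0, -1], [0, 0, 0.1, 0, 0, 0, -1], [0, 0, 0.075, 0, 0, 0, -1], [0, 0, 0, 0, 0, 0, -1]]]'

```text
t: 9.8
eef_pos: [0.5705, 0.0106, 0.2066]
tool_rot: [-0.002, 0.653, 0.758, -0.002]
force: [-0.1, 0.5, 0.8]
width: 0.0001
finger_force: 0.0
```

```bash
python3 - <<'E' | tail -n +3
from g import *
tip()
b=shot("scene","pics/s3.png");cv2.imwrite("pics/s3c.png",cv2.resize(b[80:260,150:390],(800,600),interpolation=2)[:,:,::-1])
E
```

```text
tip track [-0.0381  0.1022  0.1426] F track [-0.5, -0.0, 0.8] t 9.8 z [-0.006 -0.001 -1.   ]
```

View pics/s3c.png

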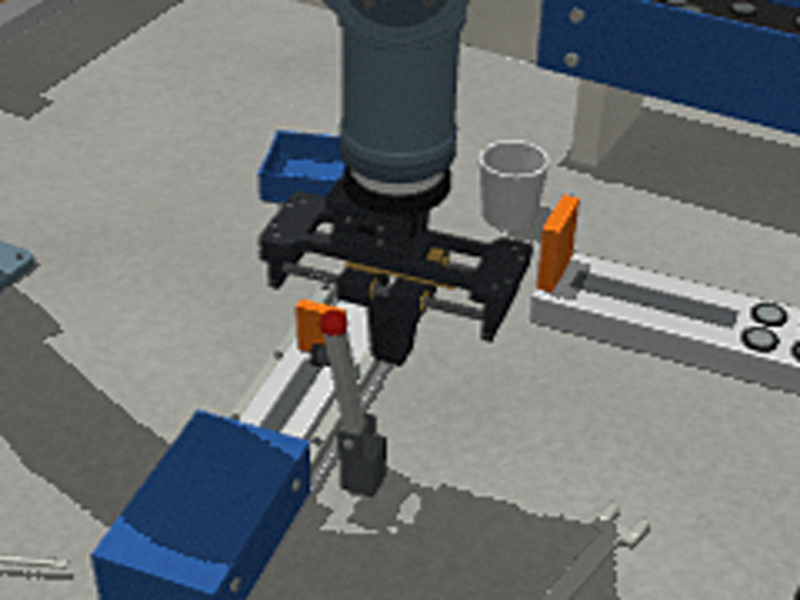

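The fingers stand behind (on the far side of) the red ball, which is at (333,322). The tab is at (315,328), with the carrier in the hood. Now I'll push the arm over along its arc.

```bash
python3 - <<'E' | tail -n +3
from g import *
p=tr(pose()[0])-[0,0,.064]; cur=p[1:]
for th in [.16,.16,.25,.33,.41,.49,.57,.65,.73,.8,.87]:
    b=np.array([.075-.108*np.sin(th),.055+.108*np.cos(th)]);f=np.clip((th-.35)/.5,0,1)*np.pi/4
    t=b+[.0175+.011*np.cos(f),.011*np.sin(f)]
    d=t-cur; print(th,t.round(4),[round(d[0]/.2,3),round(-d[1]/.2,3)]);cur=t
E
```

```text
0.16 [0.0863 0.1616] [np.float64(-0.086), np.float64(-0.087)]
0.16 [0.0863 0.1616] [np.float64(0.0), np.float64(-0.0)]
0.25 [0.0768 0.1596] [np.float64(-0.048), np.float64(0.01)]
0.33 [0.0685 0.1572] [np.float64(-0.041), np.float64(0.012)]
0.41 [0.0604 0.1551] [np.float64(-0.041), np.float64(0.01)]
0.49 [0.0524 0.1527] [np.float64(-0.04), np.float64(0.012)]
0.57 [0.0446 0.1497] [np.float64(-0.039), np.float64(0.015)]
0.65 [0.0369 0.146 ] [np.float64(-0.038), np.float64(0.018)]
0.73 [0.0296 0.1417] [np.float64(-0.037), np.float64(0.022)]
0.8 [0.0234 0.1374] [np.float64(-0.031), np.float64(0.021)]
0.87 [0.0177 0.1324] [np.float64(-0.028), np.float64(0.025)]
```

send_rows --moves '[[[-0.01, -0.04, -0.07, 0, 0, 0, -1], [0, -0.046, 0, 0, 0, 0, -1], [0, -0.048, 0, 0, 0, 0, -1], [0, -0.041, 0, 0, 0, 0, -1], [0, -0.041, 0.005, 0, 0, 0, -1], [0, -0.04, 0.01, 0, 0, 0, -1], [0, 0, 0, 0, 0, 0, -1]]]'

```text
t: 10.55
eef_pos: [0.5207, 0.0004, 0.2202]
tool_rot: [-0.001, 0.653, 0.757, -0.001]
force: [0.5, 0.5, -0.2]
width: 0.0004
finger_force: 0.0
```

send_rows --moves '[[[0, -0.039, 0.012, 0, 0, 0, -1], [0, -0.038, 0.018, 0, 0, 0, -1], [0, -0.037, 0.022, 0, 0, 0, -1], [0, -0.031, 0.021, 0, 0, 0, -1], [0, -0.028, 0.025, 0, 0, 0, -1], [0, 0, 0, 0, 0, 0, -1]]]'

```text
t: 11.15
eef_pos: [0.4865, -0.0047, 0.2002]
tool_rot: [-0.001, 0.653, 0.757, -0.001]
force: [1.1, 0.4, -0.3]
width: 0.0008
finger_force: 0.0
```

```bash
python3 - <<'E' | tail -n +3
from g import *
tip()
b=shot("scene","pics/s4.png");cv2.imwrite("pics/s4c.png",cv2.resize(b[80:260,150:390],(800,600),interpolation=2)[:,:,::-1])
for c in blobs(masks(b)["red"],5):
    M=cv2.moments(c);print(M['m10']/M['m00'],M['m01']/M['m00'],M['m00'])
for th in(.16,.5,.7,.8,.9,1.,1.57): print(th,proj("scene",wo([-.035,.075-.108*np.sin(th),.055+.108*np.cos(th)])).round(1))
E
```

```text
tip track [-0.0353  0.0171  0.1362] F track [-0.3, 1.1, -0.3] t 11.15 z [-0.002 -0.    -1.   ]
103.05958132045087 261.9581320450885 103.5
112.7900641025641 244.68589743589743 312.0
228.075 180.30833333333334 20.0
0.16 [249.8 176.8]
0.5 [237.5 177.3]
0.7 [231.5 179.3]
0.8 [228.8 180.8]
0.9 [226.5 182.6]
1.0 [224.6 184.5]
1.57 [220.1 199.2]
```

View pics/s4c.png

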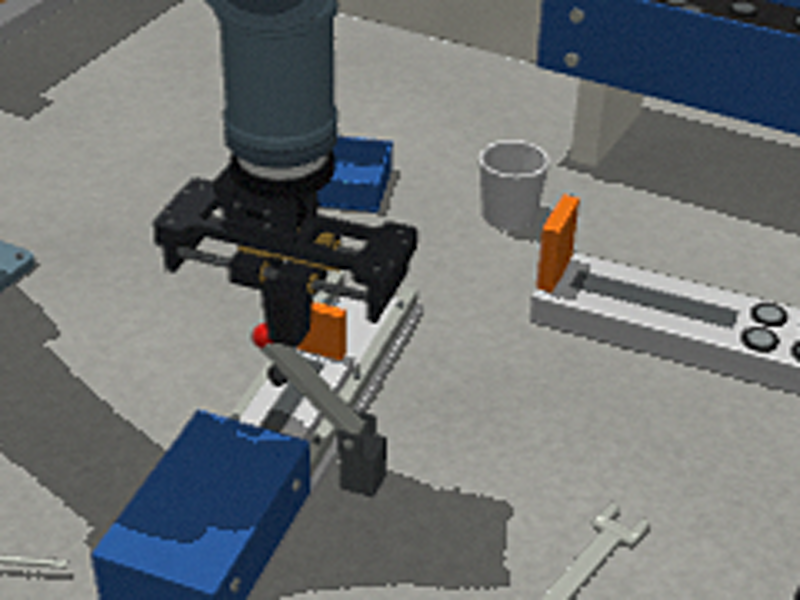

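The clamp is at about 0.82 rad, with the red ball at (262,335) in the crop against the fingertip. I'll lift over it and press down from above.

send_rows --moves '[[[0, 0, -0.065, 0, 0, 0, -1], [0, -0.075, 0, 0, 0, 0, -1], [0, -0.075, 0, 0, 0, 0, -1], [0, -0.012, 0.04, 0, 0, 0, -1], [0, -0.012, 0.04, 0, 0, 0, -1], [0, -0.012, 0.04, 0, 0, 0, -1], [0, -0.012, 0.04, 0, 0, 0, -1], [0, -0.012, 0.04, 0, 0, 0, -1], [0, -0.012, 0.04, 0, 0, 0, -1], [0, -0.01, 0.04, 0, 0, 0, -1], [0, -0.01, 0.04, 0, 0, 0, -1], [0, 0, 0, 0, 0, 0, -1]]]'

```text
t: 12.4
eef_pos: [0.4403, -0.0114, 0.1493]
tool_rot: [-0.0, 0.653, 0.757, 0.0]
force: [0.4, 0.0, -0.3]
width: 0.0002
finger_force: 0.0
```

```bash
python3 -c "
from g import *
tip()" | tail -1
```

```text
tip track [-0.0356 -0.0295  0.0853] F track [0.0, 0.4, -0.3] t 12.4 z [-0.  0. -1.]
```

send_rows --moves '[[[0, -0.005, 0.025, 0, 0, 0, -1], [0, -0.005, 0.025, 0, 0, 0, -1], [0, 0, 0.015, 0, 0, 0, -1], [0, 0, 0.01, 0, 0, 0, -1]]]'

```text
t: 12.8
eef_pos: [0.4381, -0.0118, 0.1348]
tool_rot: [-0.0, 0.653, 0.757, -0.0]
force: [-0.3, -0.2, 1.1]
width: 0.0003
finger_force: 0.6
```

```bash
python3 - <<'E' | tail -n +3
from g import *
tip()
b=shot("scene","pics/s5.png");cv2.imwrite("pics/s5c.png",cv2.resize(b[110:245,170:350],(800,600),interpolation=2)[:,:,::-1])
E
```

```text
tip track [-0.0355 -0.0317  0.0708] F track [0.2, -0.3, 1.1] t 12.8 z [-0.  0. -1.]
```

View pics/s5c.png

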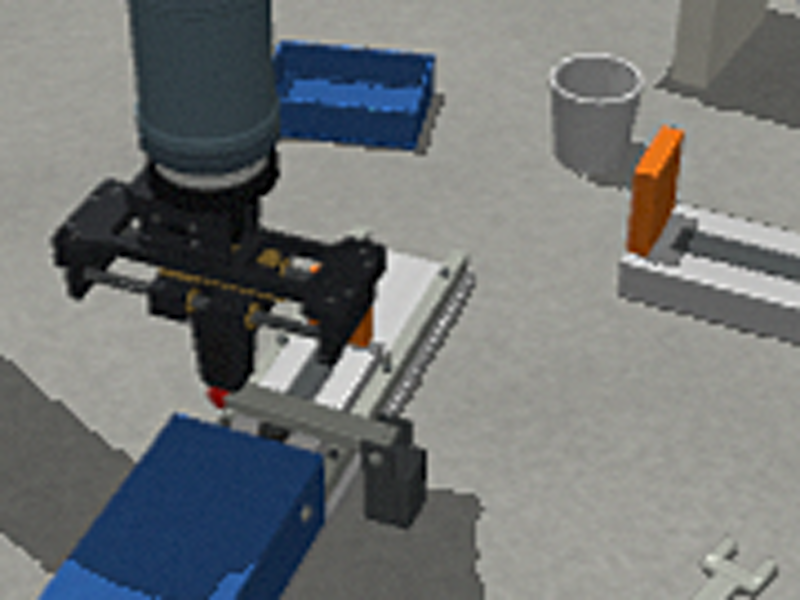

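The ball is under the fingertip and the arm is nearly level. I'll press gently.

send_rows --moves '[[[0, 0, 0.005, 0, 0, 0, -1], [0, 0, 0.005, 0, 0, 0, -1], [0, 0, 0.005, 0, 0, 0, -1], [0, 0, 0.005, 0, 0, 0, -1]]]'

```text
t: 13.25
eef_pos: [0.438, -0.0119, 0.131]
tool_rot: [-0.0, 0.653, 0.757, -0.0]
force: [-1.3, -0.1, 0.8]
width: 0.0002
finger_force: 0.6
```

send_rows --moves '[[[0, 0, 0.005, 0, 0, 0, -1], [0, 0, 0.005, 0, 0, 0, -1], [0, 0, 0, 0, 0, 0, -1]]]'

```text
t: 13.55
eef_pos: [0.438, -0.0118, 0.1297]
tool_rot: [0.0, 0.653, 0.757, -0.0]
force: [-4.1, -0.4, 13.7]
width: 0.0006
finger_force: 7.3
```

Force rises to 14 N with the tip at z = 65.7 mm, where a level arm gives 66 mm, so the pad is seated. I'll lift off and check.

send_rows --moves '[[[0, 0, 0, 0, 0, 0, -1], [0, 0, -0.02, 0, 0, 0, -1], [0, 0, -0.1, 0, 0, 0, -1], [0, 0, -0.2, 0, 0, 0, -1], [0, 0, -0.2, 0, 0, 0, -1], [0, -0.1, -0.2, 0, 0, 0, -1], [0, -0.2, 0, 0, 0, 0, -1], [0, -0.2, 0, 0, 0, 0, -1], [0, -0.2, 0, 0, 0, 0, -1], [0, 0, 0, 0, 0, 0, -1]]]'

```text
t: 14.55
eef_pos: [0.2947, -0.0335, 0.2723]
tool_rot: [-0.0, 0.654, 0.757, -0.003]
force: [0.8, 0.3, -0.9]
width: 0.0003
finger_force: 0.0
```

```bash
python3 - <<'E' | tail -n +3
from g import *
tip()
a=shot("top","pics/top.png");b=shot("scene","pics/s6.png")
for n,im in(("top",a),("scene",b)):
  for k in("orange","red"):
    for c in blobs(masks(im)[k],5):
      M=cv2.moments(c);u=(M['m10']/M['m00'],M['m01']/M['m00']);print(n,k,np.round(u,1),M['m00'],tr(onz(n,u,.082)).round(4))
for th in(1.5,1.57,1.62):
    w=wo([-.035,.075-.108*np.sin(th),.055+.108*np.cos(th)]);print(th,proj("top",w).round(1),proj("scene",w).round(1))
cv2.imwrite("pics/s6c.png",cv2.resize(b[110:245,170:350],(800,600),interpolation=2)[:,:,::-1])
E
```

```text
tip track [-0.035  -0.177   0.2083] F track [-0.2, 0.8, -0.9] t 14.55 z [-0.004 -0.003 -1.   ]
top orange [236.1 218.7] 10.5 [-1.416e-01 -1.000e-04  8.200e-02]
top orange [170.7 181. ] 81.0 [-0.3344  0.1601  0.082 ]
top red [343.8 270.4] 138.5 [ 0.1778 -0.2276  0.082 ]
top red [383.  238.5] 28.0 [ 0.3246 -0.1475  0.082 ]
top red [269.5 223.3] 6.5 [-0.0354 -0.0339  0.082 ]
scene orange [245.9 172.2] 26.5 [-1.426e-01  1.000e-04  8.200e-02]
scene orange [318.1 143.9] 47.5 [-0.3622  0.1565  0.082 ]
scene red [103.1 262. ] 103.5 [ 0.2859 -0.1737  0.082 ]
scene red [112.8 244.7] 312.0 [ 0.234  -0.1857  0.082 ]
scene red [219.7 198.2] 18.0 [-0.0114 -0.021   0.082 ]
1.5 [269.4 222.8] [220.  197.2]
1.57 [269.3 222.9] [220.1 199.2]
1.62 [269.3 222.9] [220.2 200.7]
```

View pics/s6c.png

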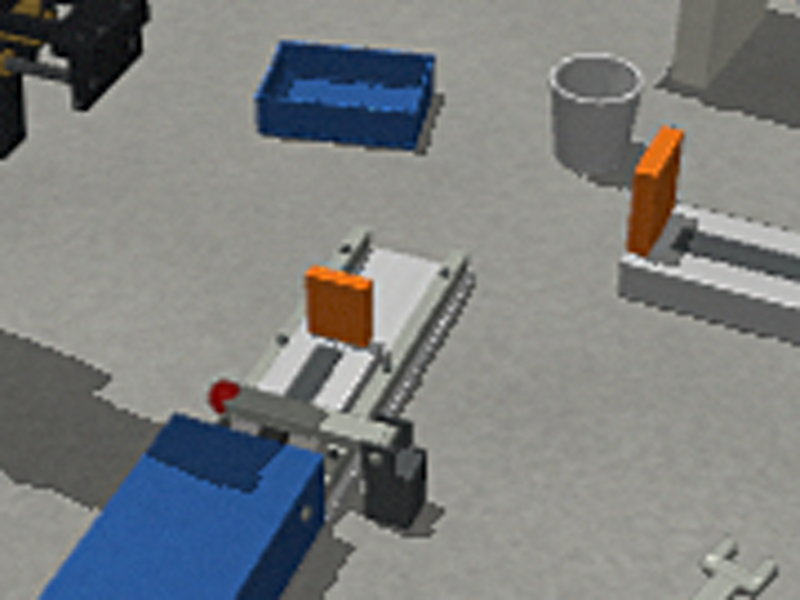

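```bash
python3 -c "
from workcell import arm
print(arm.finish_job())"
```

```text
the job is handed in; nothing more can be done
None
```

I slid the carrier up to the hidden stop (firm contact at about 12 N, roughly 50 mm behind the mouth), clamped it with the arm level at about 1.57 rad, and handed the job in at about 15 s; no verdict came back.

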